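# Set out the capsule and flip the reminder sign

## Robot

A 6-joint arm with a two-finger parallel gripper is mounted at the origin on a cart in front of the work surface, level with it; the furniture and walls round the work are solid. World frame = base frame: x ahead of the robot, y to its left, z up, the work surface at z = 0. Lengths are in mm, angles in rad, forces in N, time in s.
With the tool pointing down it reaches from about 275 to 725 mm from the base axis. Payload 15.9 kg.
Tool frame: the origin (TCP) lies midway between the tips of the shut fingers; the grasp point (between the pads) lies 19 mm behind it; z points along the fingers, y is the line along which they close (so a half turn about z gives the same grasp; the last joint's range is limited). The gripper opens to 85 mm and grips with 20 to 120 N. Pads are 22 mm wide; open, the fingers measure 114 mm over their backs; the gripper's body (76 mm by 85 mm) begins 54 mm behind the grasp point. The pads swing forward as they close: fully open they stand 13 mm farther back than shut.
Start: joints at [-1.264, 0.213, -0.034, 1.323, 0, 1.571], TCP at [150.999, -476.639, 231.306] pointing down, gripper open.
Joint ranges: [-2.98, 2.98], [-0.74, 1.72], [-1.14, 1.35], [-2.1, 2.04], [-1.57, 1.44], [-3.14, 3.14]. Speed limits (rad/s): [1.89, 1.89, 2.39, 2.57, 3.14, 3.14].

## Interface

Orientations are given as a unit quaternion [w, x, y, z].
In Python, from cell import arm, get_image, camera_info, order gives the robot as it stands.
- The arm moves only by the shell command python3 -m handwheel 'ROWS'. ROWS is JSON, a list of rows, each a list of 7 numbers: the shift along the world's x, y, z in m, then the turn, a rotation vector about the world's x, y, z in degrees, then the opening, from 0 (shut) to 1 (fully open). In form: [[x, y, z, rx, ry, rz, gripper], ...]. A call has 1 to 12 rows; each row shifts and turns the commanded pose from where the row before left it; what a row does not reach is not made up. A row lasts 1/12 s, in which the tool goes at most 41.7 mm and 7.16 degrees, less where a joint would pass 70% of its speed; a pose out of reach is approached as far as the arm can. A call with a gripper value outside its range is refused whole. The fingers move at their own pace and stop on an object; the grip force is fixed at half the most. Time passes only in rows, so rows that do not move let the fingers close. It gives the time, the measured TCP pose, the force, the opening and the grip force at its end, in the units of the state.
- arm.sense(): the state, without advancing time (a new reading comes with each control period).
- get_image(name): name is "side" or "top" or "wrist"; returns the picture (420x560x3 uint8, red, green, blue); there is no depth.
- camera_info(name): a dict with "fx", "fy", "cx", "cy" (pixels), "world_to_cam" (4x4, takes a point from world to camera coordinates); the wrist camera has in their place "hand_eye" (4x4, takes a point from camera to tool coordinates, whose origin is the TCP and whose axes are the flange's). Camera axes: x right, y down, z forward; pixel columns grow to the right and rows downward; lengths in mm; the calibration is good to about 2 mm. The wrist camera is an equidistant fisheye: a pixel r from the principal point sees the ray r / f radians off the axis. A picture is of the moment at which its call begins: read the wrist's pose just before it. camera_info takes no time and is no camera call.
- order.sign_off(): hands the job in; it is judged then, once.
The state is a dict: "time_s": time; "joint_pos": joint angles; "joint_velocities": joint speeds; "effort": joint torques, N m; "eef_pos": TCP position; "tool_rot": TCP orientation; "ft_force": force on the tool from outside, world axes, zero at the start; "torque": the same for the moment, N m; "width": opening from 0.0 (shut) to 1.0 (fully open); "finger_force": force on a finger pad.
Only numpy, scipy, OpenCV 4.12 (cv2) and the standard library are available. Lean on these libraries where they do the work, as an engineer would, in place of code of your own. Each camera call takes 0.05 s, during which the arm holds its last target. There are 200 camera calls.

## Task

Pluck the long capsule from its pocket in the wooden tablet tray and put it in the small white dish. Only then, to show that it has been set out, turn the two-sided sign right over on its pivot, a full half turn until it comes home against its stop, so that its tick faces forward instead of its ring. Leave the round tablets in their pockets and the dish, tumbler, jam jar and teaspoon where they stand.

Things in the scene. Friction and masses are not known exactly. Their poses are not given: they have to be found in the camera images.
- sign_stand: The sign's stand, fixed to the worktop: wooden base 100 (x) x 156 (y) x 14 mm high; two steel uprights at y = +-64 mm, 16 mm wide in x, 98 mm tall, carry the panel between them, open above and below. Origin: centre of the underside. z up; -x is the front, which faces the robot more or less; y is parallel to the pivot.
- sign_pivot (a point): Centre of the panel and of its horizontal pivot, 90 mm above the worktop over the stand's origin; axes as sign_stand, fixed. The wooden panel, 110 mm wide (y), 120 mm high, 10 mm thick, is pivoted through its centre. A dark raised ring is on one face, a dark raised tick on the other. Pivot stiff and balanced (about 0.05 N m, 1 N at the edge): it stays where it is left.
- sign_panel (a joint): Angle of the panel. 0 (hard stop): ring to the front, panel leaning back 12 deg, top edge away from the front. Grows as the top edge comes forward and down: 0.21 upright, 1.78 level with that edge nearest the front, 3.14 (other hard stop): half a turn, tick to the front, again leaning back 12 deg. It cannot turn the other way round. Starts at 0 to 0.2.
- sign_edge (a point): Middle of the panel's edge that is the top edge at the start, 60 mm from the pivot; it turns with the panel. Its z points from the pivot to this edge, its -x out of the ring's face, its +x out of the tick's face.
- tray: Wooden tablet tray, fixed to the worktop: 84 (its x) x 190 (its y) x 14 mm high, flat on top but for four oblong pockets 15 (x) x 31 (y) mm, 3 mm deep, at its y = -66, -22, +22 and +66 mm, x = 0; the pocket at y = +66 is empty. Origin: centre of the underside; z up; front is -x.
- capsule: White capsule, round ends, 28 mm long, 13 mm thick, 12 g, lying along the tray's y in the pocket at y = -66, -22 or +22. Its length is its own y. Origin: on its underside as it lies at the start, mid-length; own +z leads to its axis, 6.5 mm away. In the tray its axis is 17.5 mm and its top 24 mm above the worktop, so 10 mm stands above the tray.
- tablet_a: White round tablet, 13 mm across, 8 mm high, in another pocket. Origin: centre of its underside.
- tablet_b: A second tablet like tablet_a, in the remaining pocket.
- dish: Small loose white ceramic dish, round, mouth 96 mm across outside, 28 mm high, wall 4 mm, inner floor about 5 mm above the worktop, 250 g. Origin: centre of its underside.
- tumbler: Empty glass tumbler, 76 mm across, 91 mm high, standing behind the work. Bystander. Origin: centre of its underside.
- jam_jar: Jam jar with lid, 65 mm across, 100 mm high, standing behind the work. Bystander. Origin: centre of its underside.
- teaspoon: Steel teaspoon 138 mm long, 12 mm high, lying at the front edge on the left. Bystander. Origin: centre of its underside.
Things that resemble listed ones, but are neither listed nor needed, are in the scene too. Several things have the shape of the dish; the one meant has the colours described above.

How it is judged (in metres and radians):
On the way, in this order (a step that is already met when the one before it is completed fails the run):
1. the capsule lies in the dish, let go (horizontal distance between capsule and dish below 0.035 m and z of capsule in the frame of dish between -0.005 and 0.025 m and contact force between the fingers and capsule below 0.05 N and angle between dish's own z axis and vertical below 0.1 rad and linear speed of capsule below 0.03 m/s), for 0.2 s.
2. the sign is turned half a turn, home against its stop, tick to the front (value of joint sign_panel above 3.02 rad), for 0.2 s.
At the end, for the whole second after the job is handed in: The capsule lies at rest in the upright dish (centre within 35 mm of the dish's, not held), and the sign's panel has been turned half a turn, at rest within 0.12 rad (7 deg) of its far stop (joint above 3.02), tick to the front (horizontal distance between capsule and dish below 0.035 m and z of capsule in the frame of dish between -0.005 and 0.025 m and contact force between the fingers and capsule below 0.05 N and angle between dish's own z axis and vertical below 0.1 rad and value of joint sign_panel above 3.02 rad and linear speed of capsule below 0.02 m/s and velocity of joint sign_panel between -0.05 and 0.05 rad/s); the robot touches nothing.
It fails at once if a round tablet leaves its pocket (moved more than 25 mm or raised) (distance of any of tablet_a, tablet_b from where it was at the start of the episode above 0.025 m or height (world z) of any of tablet_a, tablet_b above 0.022 m).
It fails at once if the dish is moved more than 40 mm or tipped (distance of dish from where it was at the start of the episode above 0.04 m or angle between dish's own z axis and vertical above 0.4 rad).
It fails at once if the tumbler, jam jar or teaspoon is moved more than 30 mm (distance of any of tumbler, jam_jar, teaspoon from where it was at the start of the episode above 0.03 m).
It fails at once if the sign is turned more than halfway before the capsule has been put in the dish (value of joint sign_panel above 1.6 rad and horizontal distance between capsule and dish above 0.048 m).
It also fails if it takes over 58 s, if anything falls off the work surface, if the arm or the gripper's body presses on something with over 40 N, if the wrist force passes 120 N, or if a joint passes its speed limit or range.

## Working session

There is one attempt and no reset: what is moved stays moved. The work goes in short steps, Python scripts to look and compute and a shell command to move; the robot and the scene stay as the last step left them, time stands still between calls to the robot, and variables do not carry over. Pictures are saved under pics/ and viewed, at most 10 in all, crops included, and the job is handed in when it is done.

```bash
mkdir -p pics; ls
python3 - <<'E'
from cell import arm, get_image, camera_info
import cv2, numpy as np
for n in("side","top"):
    cv2.imwrite(f"pics/{n}0.png",get_image(n)[:,:,::-1])
    c=camera_info(n);print(n,c)
print(camera_info("wrist"));s=arm.sense();print(s["time_s"],s["eef_pos"],s["tool_rot"],s["width"])
E
```

```text
pics
side {'fx': 426.3174962323109, 'fy': 426.3174962323109, 'cx': 283.2056033444539, 'cy': 211.63876076736832, 'world_to_cam': array([[ 3.97515290e-01,  9.17566376e-01, -7.31703677e-03,
        -2.90447755e+02],
       [ 5.76043750e-01, -2.55749345e-01, -7.76379979e-01,
        -2.21749109e+02],
       [-7.14251491e-01,  3.04407979e-01, -6.30222651e-01,
         1.47955736e+03],
       [ 0.00000000e+00,  0.00000000e+00,  0.00000000e+00,
         1.00000000e+00]])}
top {'fx': 392.99049155772605, 'fy': 392.99049155772605, 'cx': 278.192680451065, 'cy': 209.24670587157817, 'world_to_cam': array([[-2.01572262e-02, -9.99409643e-01, -2.78217854e-02,
         1.07348811e+02],
       [-9.94305813e-01,  2.29512263e-02, -1.04063404e-01,
         6.08697928e+02],
       [ 1.04640513e-01,  2.55657334e-02, -9.94181450e-01,
         8.82770780e+02],
       [ 0.00000000e+00,  0.00000000e+00,  0.00000000e+00,
         1.00000000e+00]])}
{'fx': 325.19226210127806, 'fy': 325.19226210127806, 'cx': 280.98628269596185, 'cy': 207.75067210569017, 'hand_eye': array([[ 2.04077701e-04, -9.62959642e-01, -2.69645482e-01,
         6.80119419e+01],
       [ 9.99998757e-01,  6.18040241e-04, -1.45031305e-03,
        -5.22092697e-01],
       [ 1.56324470e-03, -2.69644851e-01,  9.62958572e-01,
        -1.43046202e+02],
       [ 0.00000000e+00,  0.00000000e+00,  0.00000000e+00,
         1.00000000e+00]])}
0.1 [ 150.9062427  -476.3808459   230.87734372] [-4.88396288e-04  9.88258670e-01  1.52789258e-01 -6.95413033e-05] 0.9995280500142533
```

View pics/top0.png

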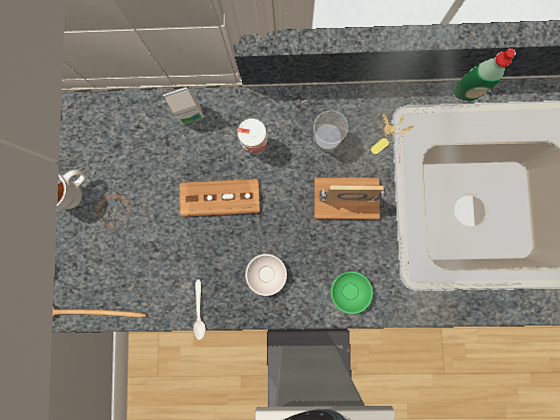

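View pics/side0.png

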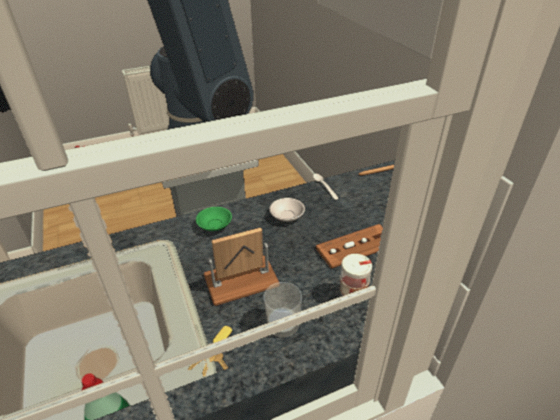

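The top view shows the tray at (220,197), with an empty pocket at (192,198), candidates at (210,198), (228,197) and (248,196), and the sign at (348,198). There are two dishes: white at (266,275) and green at (351,292). The white one matches the description. The capsule looks like the oblong at (228,197), and I'll confirm that in a crop.

```bash
cat > h.py <<'E'
import numpy as np, cv2
from cell import arm, get_image, camera_info
from scipy.spatial.transform import Rotation as R
def world(n,u,v,z):
    c=camera_info(n);T=np.array(c["world_to_cam"]);Rm,t=T[:3,:3],T[:3,3]
    d=Rm.T@np.array([(u-c["cx"])/c["fx"],(v-c["cy"])/c["fy"],1]);o=-Rm.T@t
    return o+d*(z-o[2])/d[2]
def pix(n,p):
    c=camera_info(n);T=np.array(c["world_to_cam"]);q=T[:3,:3]@np.array(p)+T[:3,3]
    return np.array([c["fx"]*q[0]/q[2]+c["cx"],c["fy"]*q[1]/q[2]+c["cy"]])
def wrist(u,v,z,s):
    c=camera_info("wrist");H=np.array(c["hand_eye"]);w=np.array(s["tool_rot"])
    Rt=R.from_quat(w[[1,2,3,0]]).as_matrix();a=np.array([u-c["cx"],v-c["cy"]]);r=np.hypot(*a);th=r/c["fx"]
    d=Rt@H[:3,:3]@np.array([*(a/r*np.sin(th)),np.cos(th)]);o=Rt@H[:3,3]+s["eef_pos"]
    return o+d*(z-o[2])/d[2]
E
python3 - <<'E'
from h import *
im=cv2.imread("pics/top0.png")
a=cv2.resize(im[165:315,170:395],None,fx=3.5,fy=3.5,interpolation=cv2.INTER_CUBIC)
cv2.imwrite("pics/crop0.png",a)
hsv=cv2.cvtColor(im,cv2.COLOR_BGR2HSV)
def comps(m,box,z,mn):
    x0,y0,x1,y1=box;q=np.zeros_like(m);q[y0:y1,x0:x1]=m[y0:y1,x0:x1]
    cs,_=cv2.findContours(q,cv2.RETR_EXTERNAL,cv2.CHAIN_APPROX_NONE)
    for c in cs:
        if cv2.contourArea(c)>mn:
            r=cv2.minAreaRect(c);P=[world("top",*p,z)[:2] for p in cv2.boxPoints(r)]
            print(np.round(r[0],1),np.round(r[1],1),"ctr",np.mean(P,0).round(1),"corners",np.round(P).tolist())
wood=cv2.inRange(hsv,(5,90,60),(22,255,255))
wood=cv2.morphologyEx(wood,cv2.MORPH_CLOSE,np.ones((15,15)))
print("tray");comps(wood,(170,165,270,230),14,500)
print("sign");comps(wood,(300,165,395,230),14,500)
w=cv2.inRange(hsv,(0,0,130),(180,75,255))
print("pills");comps(w,(185,185,258,210),17,3)
print("dish");comps(w,(235,245,295,305),28,300)
E
```

```text
tray
[219.2 197.3] [34.9 79.6] ctr [645.2 235.8] corners [[686.0, 334.0], [689.0, 141.0], [605.0, 139.0], [601.0, 330.0]]
sign
[348.5 198. ] [42. 69.] ctr [636.2 -72.7] corners [[689.0, 7.0], [684.0, -157.0], [584.0, -152.0], [588.0, 10.0]]
pills
[209.5 197.5] [5. 5.] ctr [644.6 258.3] corners [[651.0, 264.0], [651.0, 252.0], [638.0, 252.0], [639.0, 264.0]]
[247.5 195.5] [5. 5.] ctr [647.3 167.2] corners [[653.0, 173.0], [653.0, 161.0], [641.0, 161.0], [641.0, 173.0]]
[227.5 196. ] [ 5.1 11.2] ctr [647.2 215.1] corners [[652.0, 229.0], [655.0, 203.0], [642.0, 201.0], [640.0, 228.0]]
dish
[265.5 274. ] [42. 41.] ctr [462.2 126.7] corners [[511.0, 173.0], [509.0, 78.0], [414.0, 80.0], [415.0, 175.0]]
```

View pics/crop0.png

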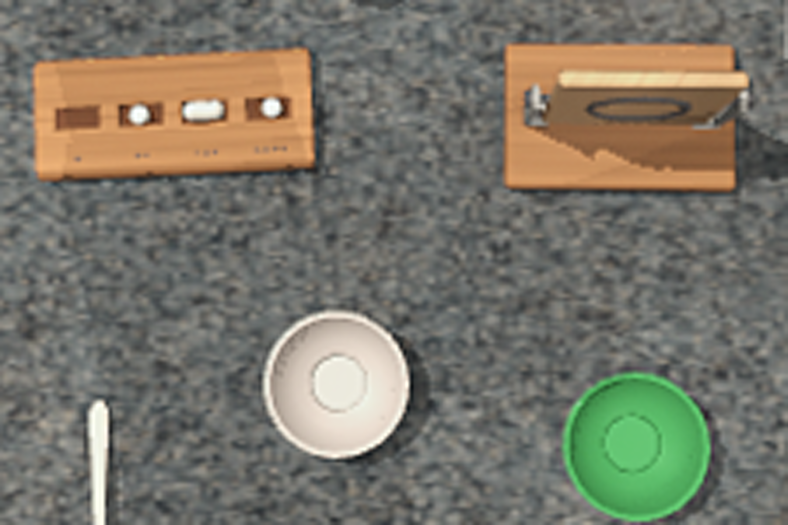

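The crop confirms it. The third pocket (crop 204,110) holds the oblong white capsule, and round tablets sit on either side of it at (139,114) and (271,106). The white dish is at crop (338,383). The capsule is near (646.5,214), which agrees with the tray geometry (645.6,213.8). The dish centre is about (462,127), with a measured diameter of about 95 mm. The sign stand is near (636,-74). I'm moving above the capsule now, turning +73.6° so the fingers close across it.

```bash
python3 -m handwheel '[[0.020,0.028,0,0,0,3.1,1],[0.020,0.028,0,0,0,3.1,1],[0.020,0.028,0,0,0,3.1,1],[0.020,0.028,0,0,0,3.1,1],[0.020,0.028,0,0,0,3.1,1],[0.020,0.028,0,0,0,3.1,1],[0.020,0.028,0,0,0,3.1,1],[0.020,0.028,0,0,0,3.1,1],[0.020,0.028,0,0,0,3.1,1],[0.020,0.028,0,0,0,3.1,1],[0.020,0.028,0,0,0,3.1,1],[0.020,0.028,0,0,0,3.1,1]]'
```

```text
time_s: 1.1
eef_pos: [391.5, -139.0, 231.2]
tool_rot: [-0.0, 0.887, 0.461, -0.0]
ft_force: [0.7, -0.5, 0.6]
width: 1.005
finger_force: 0.0
```

```bash
python3 -m handwheel '[[0.021,0.030,0,0,0,3.0,0.45],[0.021,0.030,0,0,0,3.0,0.45],[0.021,0.030,0,0,0,3.0,0.45],[0.021,0.030,0,0,0,3.0,0.45],[0.021,0.030,0,0,0,3.0,0.45],[0.021,0.030,0,0,0,3.0,0.45],[0.021,0.030,-0.017,0,0,3.0,0.45],[0.021,0.030,-0.017,0,0,3.0,0.45],[0.021,0.030,-0.017,0,0,3.0,0.45],[0.021,0.030,-0.017,0,0,3.0,0.45],[0.021,0.030,-0.017,0,0,3.0,0.45],[0.021,0.022,-0.017,0,0,3.3,0.45]]'
python3 - <<'E'
from h import *
s=arm.sense();im=get_image("wrist");print(s["eef_pos"],s["tool_rot"],s["width"],s["joint_pos"])
cv2.imwrite("pics/w1.png",im[:,:,::-1]);np.save("w1.npy",np.r_[s["eef_pos"],s["tool_rot"]])
E
```

```text
time_s: 2.1
eef_pos: [643.3, 213.9, 127.8]
tool_rot: [-0.0, 0.699, 0.715, -0.0]
ft_force: [0.1, -0.4, 0.3]
width: 0.444
finger_force: 0.0
[643.32249535 213.93856962 127.80698777] [-2.95092207e-04  6.99091102e-01  7.15032511e-01 -2.30184960e-04] 0.44411966064695013 [3.20901663e-01 6.22874382e-01 3.17000540e-01 1.26560204e+00
 3.13779323e-04 1.86915285e+00]
```

View pics/w1.png

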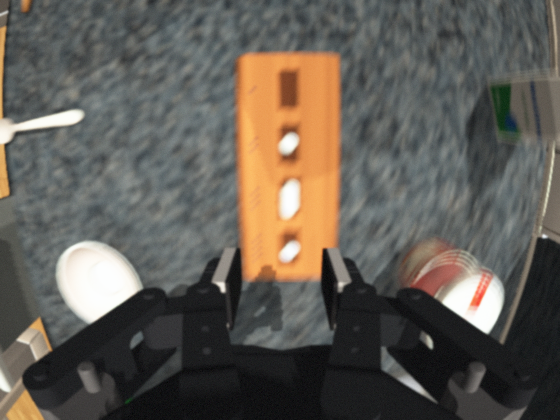

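The wrist view shows the tray with the capsule at about (290,199), tablets at (290,143) and (290,250), and the empty pocket at (289,89). I'll measure the blobs.

Run:
```python
from h import *
s=arm.sense();im=get_image("wrist")[:,:,::-1];print(s["eef_pos"],s["tool_rot"])
hsv=cv2.cvtColor(im,cv2.COLOR_BGR2HSV);m=cv2.inRange(hsv,(0,0,150),(180,80,255));m[:,:250]=0;m[:,325:]=0;m[:60]=0;m[275:]=0
n,l,st,c=cv2.connectedComponentsWithStats(m)
for i in range(1,n):
    if st[i,4]>30: print(st[i],c[i].round(1),wrist(*c[i],19,s).round(1))
```

```text
[644.29797628 216.35432383 122.51756756] [-0.00157898  0.69677708  0.71728323 -0.00199287]
[276 143  17  18 254] [283.9 151.4] [644.2 260.8  19. ]
[275 191  18  35 546] [283.9 208. ] [645.6 216.2  19. ]
[276 253  16  16 217] [283.5 260.6] [646.7 170.7  19. ]
```

```bash
python3 -m handwheel '[[0.0015,-0.001,-0.015,0,0,0,0.45],[0,0,-0.02,0,0,0,0.45],[0,0,-0.02,0,0,0,0.45],[0,0,-0.015,0,0,0,0.45],[0,0,-0.01,0,0,0,0.45],[0,0,-0.01,0,0,0,0.45],[0,0,-0.008,0,0,0,0.45],[0,0,-0.005,0,0,0,0.45],[0,0,0,0,0,0,0.45],[0,0,0,0,0,0,0.45]]'
```

```text
time_s: 3.03
eef_pos: [644.6, 210.4, 26.6]
tool_rot: [0.0, 0.7, 0.714, 0.0]
ft_force: [-0.0, -0.5, -0.2]
width: 0.448
finger_force: 0.0
```

```bash
python3 -m handwheel '[[0.001,0.004,0,0,0,0,0.45],[0,0,-0.006,0,0,0,0.45],[0,0,-0.0045,0,0,0,0.45],[0,0,0,0,0,0,0.45],[0,0,0,0,0,0,0.45]]'
python3 - <<'E'
from h import *
s=arm.sense();im=get_image("wrist");print(s["eef_pos"],s["ft_force"])
cv2.imwrite("pics/w2.png",cv2.resize(im[150:350,180:390,::-1],None,fx=2.5,fy=2.5))
E
```

```text
time_s: 3.45
eef_pos: [645.2, 214.2, 15.3]
tool_rot: [-0.0, 0.7, 0.714, -0.0]
ft_force: [0.6, 0.5, 0.3]
width: 0.449
finger_force: 0.0
[645.16475582 214.24632927  15.33896987] [0.62265565 0.52997863 0.32004709]
```

View pics/w2.png

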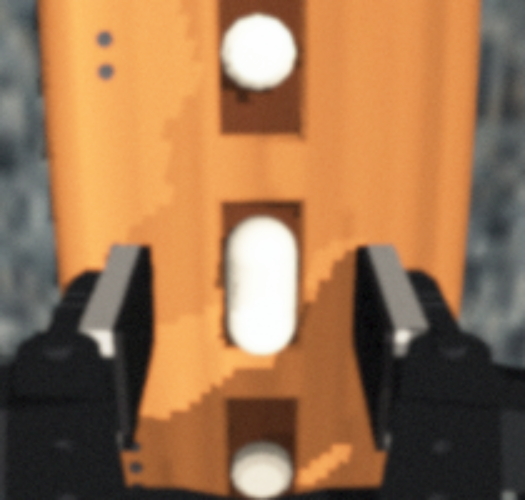

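The capsule (crop 262,285) sits centred between the pads. I'll lower another 1 mm and close.

```bash
python3 -m handwheel '[[0,0,-0.001,0,0,0,0.2],[0,0,0,0,0,0,0.2],[0,0,0,0,0,0,0.2],[0,0,0,0,0,0,0.2],[0,0,0,0,0,0,0],[0,0,0,0,0,0,0],[0,0,0,0,0,0,0],[0,0,0,0,0,0,0]]'
```

```text
time_s: 4.17
eef_pos: [645.6, 214.4, 15.0]
tool_rot: [0.0, 0.7, 0.714, 0.0]
ft_force: [-2.0, -0.9, 5.3]
width: 0.12
finger_force: 58.9
```

```bash
python3 -m handwheel '[[0,0,0.003,0,0,0,0],[0,0,0.005,0,0,0,0],[0,0,0.01,0,0,0,0],[0,0,0.015,0,0,0,0],[0,0,0.015,0,0,0,0],[0,0,0,0,0,0,0]]'
python3 - <<'E'
from h import *
s=arm.sense();im=get_image("wrist");print(s["eef_pos"],s["ft_force"])
cv2.imwrite("pics/w3.png",cv2.resize(im[150:350,180:390,::-1],None,fx=2.5,fy=2.5))
E
```

```text
time_s: 4.67
eef_pos: [647.2, 214.9, 66.8]
tool_rot: [0.001, 0.7, 0.714, 0.002]
ft_force: [0.8, 0.2, 0.1]
width: 0.117
finger_force: 58.7
[647.17969667 214.93726282  66.76346858] [0.75442742 0.21000654 0.09267158]
```

View pics/w3.png

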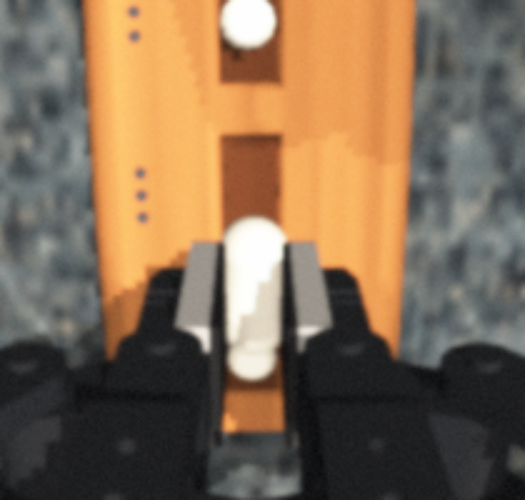

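The capsule is held and clear of its pocket, with the pads at its middle (crop 255,290). Next I'll carry it to the white dish.

```bash
python3 -m handwheel '[[-0.010,-0.005,0.012,0,0,0,0],[-0.020,-0.010,0.012,0,0,0,0],[-0.020,-0.010,0,0,0,0,0],[-0.020,-0.010,0,0,0,0,0],[-0.020,-0.010,0,0,0,0,0],[-0.020,-0.010,0,0,0,0,0],[-0.020,-0.010,0,0,0,0,0],[-0.020,-0.010,0,0,0,0,0],[-0.020,-0.008,0,0,0,0,0],[-0.015,-0.005,0,0,0,0,0],[0,0,0,0,0,0,0],[0,0,0,0,0,0,0]]'
```

```text
time_s: 5.72
eef_pos: [460.2, 126.2, 86.8]
tool_rot: [0.0, 0.7, 0.714, 0.0]
ft_force: [-0.3, 0.2, -0.4]
width: 0.115
finger_force: 58.8
```

```bash
python3 -m handwheel '[[0.002,0.001,-0.012,0,0,0,0],[0,0,-0.015,0,0,0,0],[0,0,-0.015,0,0,0,0],[0,0,-0.012,0,0,0,0],[0,0,-0.008,0,0,0,0],[0,0,-0.005,0,0,0,0],[0,0,0,0,0,0,0],[0,0,0,0,0,0,0]]'
```

```text
time_s: 6.38
eef_pos: [462.8, 127.5, 20.0]
tool_rot: [0.0, 0.7, 0.714, 0.0]
ft_force: [0.2, -0.6, 0.7]
width: 0.119
finger_force: 58.8
```

```bash
python3 -m handwheel '[[0,0,-0.003,0,0,0,0],[0,0,0,0,0,0,0.2],[0,0,0,0,0,0,0.3],[0,0,0,0,0,0,0.3],[0,0,0,0,0,0,0.3],[0,0,0.01,0,0,0,0.3],[0,0,0.02,0,0,0,0.3],[0,0,0.03,0,0,0,0.3],[0,0,0.03,0,0,0,0.3],[0,0,0.04,0,0,0,0.3],[0,0,0.04,0,0,0,0.3]]'
python3 - <<'E'
from h import *
im=get_image("wrist")[:,:,::-1];t=get_image("top")[:,:,::-1]
cv2.imwrite("pics/p4.png",np.hstack([im[60:360,130:430],cv2.resize(t[165:315,230:395],None,fx=2,fy=2,interpolation=cv2.INTER_CUBIC)]))
a=cv2.resize(t[165:230,300:395],None,fx=6,fy=6,interpolation=cv2.INTER_CUBIC);cv2.imwrite("pics/sign.png",a)
E
```

```text
time_s: 7.3
eef_pos: [461.6, 127.1, 189.2]
tool_rot: [-0.0, 0.7, 0.714, -0.0]
ft_force: [1.0, 0.7, 0.7]
width: 0.301
finger_force: 0.0
```

View pics/p4.png

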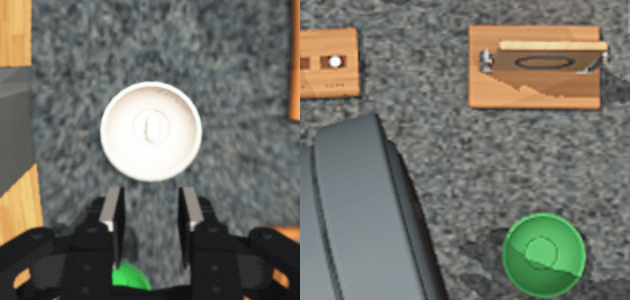

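View pics/sign.png

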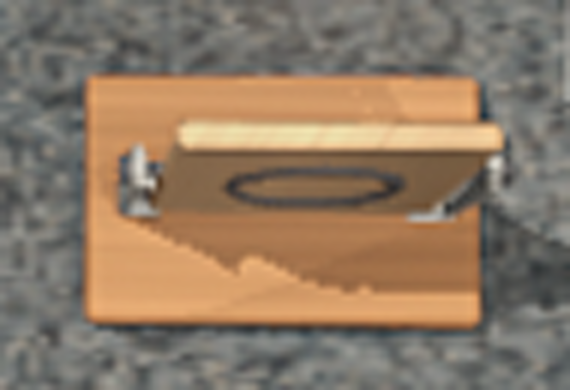

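The capsule lies at the centre of the white dish (left crop 152,128), released. The sign crop shows the base corners at about (88,75), (480,78), (480,325) and (88,322), with the panel's top edge spanning x 180–503 at y 124–151. I'll compute the sign pose from these.

Run:
```python
from h import *
f=lambda x,y,z: world("top",300+x/6-.4,165+y/6-.4,z).round(1)
C=[f(*p,14) for p in[(88,75),(480,78),(480,325),(88,322)]];print(C,np.mean(C,0))
for z in(145,149):print(z,[f(*p,z) for p in[(180,123),(503,125),(503,152),(180,151)]])
s=arm.sense();print(s["eef_pos"],s["joint_pos"])
```

```text
[array([688.3,   6.7,  14. ]), array([ 683.1, -148.6,   14. ]), array([ 584.8, -144. ,   14. ]), array([589.5,   9.6,  14. ])] [636.425 -69.075  14.   ]
145 [array([646.5, -15.1, 145. ]), array([ 643. , -124.7,  145. ]), array([ 633.8, -124.2,  145. ]), array([636.8, -14.8, 145. ])]
149 [array([645.8, -14.7, 149. ]), array([ 642.4, -123.7,  149. ]), array([ 633.2, -123.3,  149. ]), array([636.2, -14.4, 149. ])]
[465.03013513 128.07330745 193.51527103] [ 2.68742364e-01  1.78615066e-01 -1.72628099e-01  1.21044812e+00
  5.65103257e-06  1.82066299e+00]
```

The sign pivot is at (636.4,-69.1,90) with yaw about -1.8°. The base measures 155×99 mm and the panel 109 mm wide, which matches the given sizes. The top edge sits at x+3, so the angle is about 0.16. My plan is to put the shut fingers behind the top edge and sweep them along an arc forward, down and back, tilting the tool in the second half.

```bash
python3 -m handwheel '[[0.010,-0.009,0.005,0,0,-0.25,0],[0.018,-0.016,0.005,0,0,-0.25,0],[0.020,-0.018,0,0,0,-0.25,0],[0.020,-0.018,0,0,0,-0.25,0],[0.020,-0.018,0,0,0,-0.25,0],[0.020,-0.018,0,0,0,-0.25,0],[0.020,-0.018,0,0,0,-0.25,0],[0.020,-0.018,0,0,0,-0.25,0],[0.020,-0.018,0,0,0,-0.25,0],[0.020,-0.018,0,0,0,-0.25,0],[0.020,-0.018,0,0,0,-0.25,0],[0.012,-0.010,0,0,0,-0.25,0]]'
```

```text
time_s: 8.4
eef_pos: [683.5, -71.6, 196.8]
tool_rot: [0.0, 0.719, 0.695, -0.0]
ft_force: [-0.7, 0.3, 0.1]
width: -0.002
finger_force: 0.0
```

```bash
python3 -m handwheel '[[0,0.002,-0.010,0,0,0,0],[0,0,-0.016,0,0,0,0],[0,0,-0.016,0,0,0,0],[0,0,-0.012,0,0,0,0],[0,0,-0.005,0,0,0,0],[-0.005,0,0,0,0,0,0],[-0.010,0,0,0,0,0,0],[-0.010,0,0,0,0,0,0],[-0.010,0,-0.001,0,0,0,0],[-0.010,0,-0.001,0,0,0,0],[0,0,0,0,0,0,0]]'
```

```text
time_s: 9.32
eef_pos: [636.4, -67.6, 137.3]
tool_rot: [0.0, 0.719, 0.695, 0.0]
ft_force: [-1.3, 0.1, 0.3]
width: -0.003
finger_force: 0.0
```

```bash
python3 -m handwheel '[[-0.006,0,-0.001,0,0,0,0],[-0.006,0,-0.002,0,0,0,0],[-0.005,0,-0.003,0,0,0,0],[-0.005,0,-0.003,0,0,0,0],[-0.005,0,-0.004,0,0,0,0],[-0.004,0,-0.004,0,0,0,0],[-0.004,0,-0.004,0,0,0,0],[-0.004,0,-0.005,0,0,0,0],[-0.003,0,-0.005,0,0,0,0],[-0.003,0,-0.005,0,0,0,0],[-0.002,0,-0.004,0,0,0,0],[0,0,0,0,0,0,0]]'
python3 - <<'E'
from h import *
cv2.imwrite("pics/s5.png",cv2.resize(get_image("side")[180:330,150:350,::-1],None,fx=3,fy=3))
E
```

```text
time_s: 10.32
eef_pos: [589.6, -67.6, 94.7]
tool_rot: [-0.001, 0.719, 0.695, -0.001]
ft_force: [-0.3, -0.0, 0.9]
width: -0.002
finger_force: 0.0
```

View pics/s5.png

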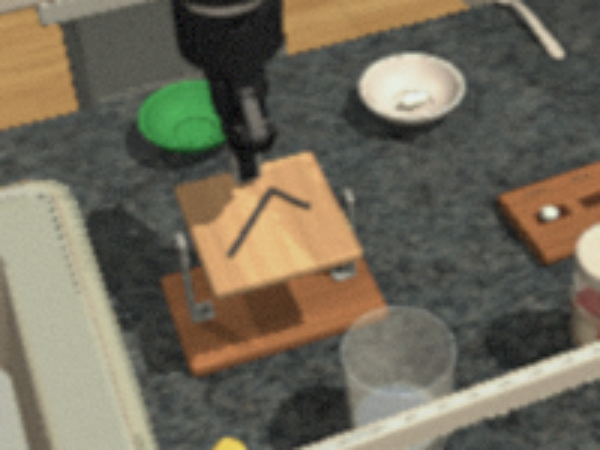

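The side crop shows the panel about level, tick face up, with the fingertip on its near edge (245,170). The capsule is still in the white dish (410,98). I'll carry on down and back, tilting as I go.

```bash
python3 -m handwheel '[[-0.001,0,-0.006,0,-2.5,0,0],[-0.001,0,-0.006,0,-2.5,0,0],[-0.001,0,-0.006,0,-2.5,0,0],[-0.001,0,-0.006,0,-2.5,0,0],[0.002,0,-0.004,0,-2.5,0,0],[0.002,0,-0.004,0,-2.5,0,0],[0.002,0,-0.004,0,-2.5,0,0],[0.002,0,-0.004,0,-2.5,0,0],[0.003,0,-0.004,0,-2.5,0,0],[0.003,0,-0.002,0,-2.5,0,0],[0.003,0,-0.002,0,-2.5,0,0],[0.003,0,-0.002,0,-2.5,0,0]]'
```

```text
time_s: 11.37
eef_pos: [606.5, -67.7, 46.0]
tool_rot: [0.181, 0.694, 0.671, 0.187]
ft_force: [-0.9, -0.2, 0.1]
width: -0.002
finger_force: 0.6
```

```bash
python3 -m handwheel '[[0.003,0,-0.001,0,0,0,0],[0.003,0,0,0,0,0,0],[0.002,0,0,0,0,0,0],[0.002,0,0,0,0,0,0],[0,0,0,0,0,0,0]]'
```

```text
time_s: 11.78
eef_pos: [617.6, -67.7, 45.3]
tool_rot: [0.18, 0.694, 0.672, 0.186]
ft_force: [0.2, 0.4, 0.1]
width: 0.001
finger_force: 0.1
```

```bash
python3 -m handwheel '[[0.0015,0,0,0,0,0,0],[0.0015,0,0,0,0,0,0],[0.0015,0,0,0,0,0,0],[0.0015,0,0,0,0,0,0],[0,0,0,0,0,0,0]]'
```

```text
time_s: 12.2
eef_pos: [619.8, -67.7, 44.4]
tool_rot: [0.179, 0.695, 0.672, 0.185]
ft_force: [-56.0, 0.1, 48.5]
width: 0.003
finger_force: 31.8
```

The force rose at the stop (x held at 619.8), so the panel is home. I'll back away and up.

```bash
python3 -m handwheel '[[-0.005,0,0,0,0,0,0],[-0.008,0,0,0,0,0,0],[-0.012,0,0.002,0,0,0,0],[-0.015,0,0.005,0,0,0,0],[-0.020,0,0.010,0,0,0,0],[-0.020,0,0.020,0,0,0,0],[-0.010,0,0.025,0,0,0,0],[-0.010,0,0.030,0,0,0,0],[-0.010,0,0.030,0,0,0,0],[-0.010,0,0.030,0,0,0,0],[0,0,0,0,0,0,0],[0,0,0,0,0,0,0]]'
python3 - <<'E'
from h import *
a=cv2.resize(get_image("side")[180:330,150:400,::-1],None,fx=3,fy=3);cv2.imwrite("pics/s6.png",a)
t=get_image("top")[:,:,::-1];cv2.imwrite("pics/t6.png",cv2.resize(t[165:230,300:395],None,fx=6,fy=6))
E
```

```text
time_s: 13.2
eef_pos: [503.4, -67.9, 199.4]
tool_rot: [0.182, 0.694, 0.671, 0.187]
ft_force: [0.3, -0.8, -0.5]
width: -0.001
finger_force: 0.0
```

View pics/s6.png

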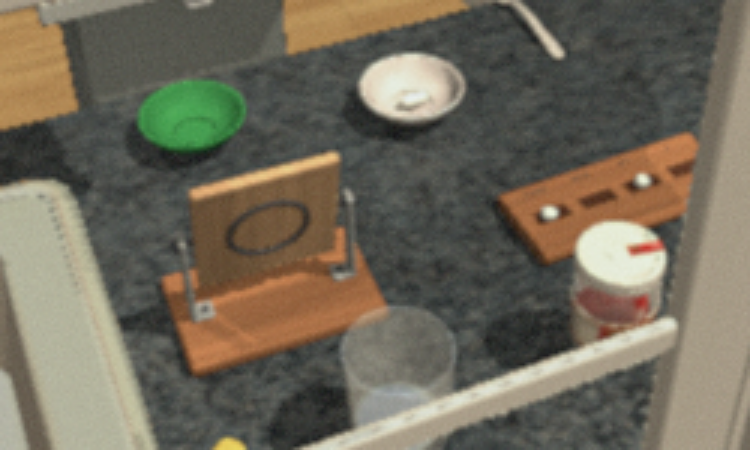

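The side crop shows the ring face now at the back, the panel standing steep with its top corners at about (190,190) and (340,155), and the capsule in the white dish (410,98). I'll check the lean numerically against the calibration.

Run:
```python
from h import *
im=cv2.imread("pics/s6.png");t=cv2.imread("pics/t6.png")
P=np.array([636.4,-69.1,90]);y=np.radians(-1.8);ex=np.array([np.cos(y),np.sin(y),0]);ey=np.array([-np.sin(y),np.cos(y),0]);ez=np.array([0,0,1.])
for th in(2.7,2.9,3.02,3.14):
    f=th-.21;e=-np.sin(f)*ex+np.cos(f)*ez;n=np.cos(f)*ex+np.sin(f)*ez
    up=-60*e
    S=[((pix("side",P+up+s*55*ey+k*n)-[150,180])*3).round() for s in(-1,1) for k in(5,-5)]
    T=[((pix("top",P+up+k*n)+.4-[300,165])*6).round() for k in(5,-5)]
    print(th,[tuple(map(int,q)) for q in S],"top rows",[int(q[1]) for q in T])
h=cv2.cvtColor(t,cv2.COLOR_BGR2HSV)[:,240:400]
print([(r,*h[r].mean(0).astype(int)) for r in range(80,220,4)])
```

```text
2.7 [(194, 219), (198, 233), (345, 178), (349, 192)] top rows [57, 38]
2.9 [(189, 203), (193, 217), (340, 163), (344, 176)] top rows [85, 61]
3.02 [(186, 195), (190, 207), (336, 155), (341, 167)] top rows [104, 78]
3.14 [(183, 187), (187, 198), (333, 147), (338, 158)] top rows [124, 96]
[(80, np.int64(14), np.int64(130), np.int64(208)), (84, np.int64(13), np.int64(131), np.int64(210)), (88, np.int64(13), np.int64(129), np.int64(207)), (92, np.int64(13), np.int64(130), np.int64(203)), (96, np.int64(15), np.int64(115), np.int64(206)), (100, np.int64(17), np.int64(97), np.int64(216)), (104, np.int64(20), np.int64(77), np.int64(235)), (108, np.int64(20), np.int64(76), np.int64(236)), (112, np.int64(20), np.int64(78), np.int64(236)), (116, np.int64(19), np.int64(80), np.int64(237)), (120, np.int64(17), np.int64(92), np.int64(229)), (124, np.int64(15), np.int64(101), np.int64(200)), (128, np.int64(14), np.int64(109), np.int64(139)), (132, np.int64(14), np.int64(108), np.int64(139)), (136, np.int64(15), np.int64(107), np.int64(145)), (140, np.int64(15), np.int64(107), np.int64(146)), (144, 
[... 252 characters left out ...]
4, np.int64(14), np.int64(105), np.int64(143)), (168, np.int64(14), np.int64(100), np.int64(139)), (172, np.int64(15), np.int64(95), np.int64(135)), (176, np.int64(14), np.int64(93), np.int64(131)), (180, np.int64(14), np.int64(95), np.int64(129)), (184, np.int64(14), np.int64(94), np.int64(128)), (188, np.int64(13), np.int64(92), np.int64(127)), (192, np.int64(13), np.int64(91), np.int64(123)), (196, np.int64(13), np.int64(89), np.int64(119)), (200, np.int64(13), np.int64(87), np.int64(117)), (204, np.int64(13), np.int64(91), np.int64(120)), (208, np.int64(13), np.int64(95), np.int64(126)), (212, np.int64(14), np.int64(105), np.int64(134)), (216, np.int64(14), np.int64(109), np.int64(139))]
```

In the top view the panel's top strip spans rows 100–125. That matches 3.14 rad (96–124) and not 3.02 rad (78–104), so the sign is home. The arm is clear, so I'm handing the job in.

```bash
python3 -c "
from cell import order; print(order.sign_off())"
```

```text
the job is handed in; nothing more can be done
None
```

The capsule is in the white dish, the sign measures about 3.13 rad with its tick to the front, and the job was handed in after about 13 s of robot time; the hand-in gave no verdict.

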